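# Stand the camera-control module up and show it to the inspection camera

## Robot

A 7-joint arm with a two-finger parallel gripper is mounted at the origin on the work surface. World frame = base frame: x ahead of the robot, y to its left, z up, the work surface at z = 0. Lengths are in m, angles in degrees, forces in N, time in s.
With the tool pointing down it reaches from about 0.35 to 0.9 m from the base axis. Payload 7.2 kg.
Tool frame: the origin (TCP) lies on the centre line of the jaws, within the pads' length; the fingertips stand 8 mm ahead of it and the grasp point (between the pads) lies 11 mm behind it; z points along the fingers, y is the line along which they close (so a half turn about z gives the same grasp; the last joint's range is limited). The gripper opens to 85 mm and grips with 20 to 120 N. Pads are 22 mm wide; open, the fingers measure 114 mm over their backs; the gripper's body (76 mm by 85 mm) begins 54 mm behind the grasp point. The pads swing forward as they close: fully open they stand 13 mm farther back than shut.
Start: joints at [60.493, 23.554, -0.728, 91.456, 0.321, 64.991, -4.71], TCP at [0.27, -0.564, 0.239] pointing down, gripper open.
Joint ranges: [-169.25, 169.25], [-16.82, 113.86], [-84.01, 82.57], [7.8, 145.47], [-59.2, 239.2], [7.22, 106.19], [-163.78, 163.78]. Speed limits (degrees/s): [136.94, 136.94, 172.46, 172.46, 180, 180, 180].

## Interface

Orientations are given as a 3x3 rotation matrix whose columns are the frame's x, y, z axes.
In Python, from rig import manip gives the robot as it stands.
- The arm moves only by the tool step_arm, never from a script. Its argument "rows" is a list of rows, each an object with "delta_pos": the shift along the tool's x, y, z in cm, a list of three; "rot": the turn, a rotation vector about the tool's x, y, z in degrees, a list of three; "hand": the opening, from 0 (shut) to 1 (fully open). In form: [{"delta_pos": [dx, dy, dz], "rot": [ax, ay, az], "hand": hand}, ...]. A call has 1 to 8 rows; each row is the pose to reach, as a shift and turn from the pose commanded when the call began, along the tool's axes at that moment; what a row does not reach only later rows make up. A row lasts 1/8 s, in which the tool goes at most 62.5 mm and 10.7 degrees, less where a joint would pass 70% of its speed; a pose out of reach is approached as far as the arm can. A call with a gripper value outside its range is refused whole. The fingers move at their own pace and stop on an object; "squeeze" is the grip in N (left out, the last holds). Time passes only in rows, so rows that repeat a pose let the fingers close. It gives the time, the measured TCP pose, the force, the opening and the grip force at its end, in the units of the state.
- manip.get_obs(): the state, without advancing time (a new reading comes with each control period).
- manip.grab_frame(name): name is "scene" or "side" or "wrist"; returns (picture, depth): 384x512x3 uint8, blue, green, red; 384x512 float32, m along the optical axis (not along the pixel's ray), 0 where there is no reading.
- manip.calibration(name): a dict with "fovy" (degrees; the focal length in pixels is half the picture's height over the tangent of half this angle, whatever the lens; pixels are square), "cx", "cy" (the principal point, pixels), "rvec" (rotation vector, rad) and "tvec" (3), from world to camera coordinates, as OpenCV has them; the wrist camera has in their place "T_tool_cam" (4x4, takes a point from camera to tool coordinates, whose origin is the TCP and whose axes are the flange's). Camera axes: x right, y down, z forward; pixel columns grow to the right and rows downward; lengths in m; the calibration is good to about 2 mm. A picture is of the moment at which its call begins: read the wrist's pose just before it. calibration takes no time and is no camera call.
- manip.job_done(): hands the job in; it is judged then, once.
The state is a dict: "time_s": time; "joint_pos": joint angles; "qd": joint speeds; "joint_torque": joint torques, N m; "position": TCP position; "tcp_rot": TCP orientation; "wrist_force": force on the tool from outside, world axes, zero at the start; "wrist_torque": the same for the moment, N m; "grip_width": opening from 0.0 (shut) to 1.0 (fully open); "gripper_force": force on a finger pad.
Only numpy, scipy, OpenCV 4.12 (cv2) and the standard library are available. Lean on these libraries where they do the work, as an engineer would, in place of code of your own. Each camera call takes 0.05 s, during which the arm holds its last target. There are 200 camera calls.

## Task

The white module with the orange handle lies on its back on the black rubber mat: stand it up on its thin foot edge on the mat, handle uppermost, and let go so that it stands by itself. Then pick it up and hold it out to the inspection camera, hanging upright with its black socket panel squarely facing the lens, the middle of the panel straight in front of the lens and 100 mm from it. Finish while holding it still there in the air, and do not touch the camera or disturb the other things on the bench.

Things in the scene. Friction and masses are not known exactly. Their poses are not given: they have to be found in the camera images.
- module: White flat module 105 x 80 x 28 mm (x, y, z), 0.3 to 0.55 kg, loose, lying on its back, yaw within 0.45. Origin: centre of its back (underside). z: out of the panel (up now). +x: to the foot edge, a flat 80 x 28 mm end at x = +52.5 mm, pointing away from the robot. Orange U handle at the -x end. Standing on the foot, -x is up, the handle bar 150 mm above the mat; topples if leaned over 0.2 rad.
- handle (a point): Middle of the orange handle's cross bar, at (-97.5, 0, 14) mm in the module frame, same axes: a rigid round bar 9 mm thick along y, 55 mm clear between its two legs (y = +-32 mm), 40 mm clear between bar and module body. 14 mm above the mat at the start. The round bar turns in a light pinch (20 N).
- panel (a point): Centre of the module's front face with the black panel (105 x 80 mm face; orange ring socket and three green buttons). Module-frame position (0, 0, 28 mm), axes as the module's, z out of the panel.
- mat: Fixed black rubber mat, 310 x 250 mm (x, y), 3 mm thick, flat on the bench. Origin: centre of its underside, top at z = 3 mm.
- lens (a point): Centre of the camera lens's front glass. Camera: white 50 mm cube with orange ring (54 mm) round a black barrel (36 mm, 16 mm beyond the ring), on a steel column. This frame's -x is the way it looks: level, roughly at the robot, yaw within 0.3. z up. Height 170 to 230 mm above the bench, different each time, fixed during a run.
- camera_stand: The inspection camera with its fixed stand. Origin: on the bench straight below the lens glass, axes as the lens frame. 18 mm column, 300 mm high, at x = +95 mm on a dark 120 x 120 x 16 mm base; the camera spans x = 0 to 113 mm, y = -27 to +46 mm (thumbscrew) and 27 mm above and below lens height.
- spare: Bystander: a second white module with BLUE panel and BLUE handle, loose, already standing on its foot (28 x 80 mm, 154 mm high). Origin: centre of the foot. Leave alone.
- cleaner: Bystander: white cleaner bottle with red cap and blue label, loose, 48 mm diameter, 130 mm high, standing. Origin at its bottom centre. Leave alone.
- driver: Bystander: orange screwdriver lying on the bench, loose. Leave alone.
- adapter: Bystander: aluminium lens adapter ring, 60 mm diameter, 14 mm high, loose. Leave alone.
- standoff: Bystander: small brass standoff, 30 mm high, standing, loose. Leave alone.
- tray: Fixed blue parts tray, 150 x 110 x 35 mm. Origin at its bottom centre.
Things that resemble listed ones, but are neither listed nor needed, are in the scene too. What is shaped like the module but pink or purple is not meant.

How it is judged (in metres and radians):
On the way:
1. the module stands by itself on its foot edge on the mat, handle up, let go (angle between module's own x axis and vertical above 3.06 rad and contact force between module and mat above 1 N and contact force between module and the arm below 0.1 N and contact force between module and the fingers below 0.1 N and linear speed of module below 0.03 m/s), for 0.3 s.
At the end, for the whole second after the job is handed in: The module is held still in the gripper, clear of the bench and the camera: panel centre 80 to 120 mm in front of the lens and within 15 mm of its axis sideways and in height, module upright with the handle up within 0.12 rad, panel facing the lens within 0.14 rad (x of panel in the frame of lens between -0.12 and -0.08 m and y of panel in the frame of lens between -0.015 and 0.015 m and z of panel in the frame of lens between -0.015 and 0.015 m and angle between module's own x axis and vertical above 3.02 rad and angle between the z axis of module and the x axis of lens, either way round below 0.14 rad and z of lens in the frame of module above 0.05 m and contact force between module and the fingers above 2 N and contact force between module and camera_stand below 0.1 N and height (world z) of panel above 0.13 m and linear speed of module below 0.02 m/s and angular speed of module below 0.15 rad/s); the arm keeps its last pose, push and grip.
It fails at once if the camera or its stand is touched (contact force between camera_stand and anything else above 1 N).
It fails at once if another thing on the bench (spare module, bottle, screwdriver, ring, standoff) is moved more than 30 mm (distance of any of spare, cleaner, driver, adapter, standoff from where it was at the start of the episode above 0.03 m).
It also fails if it takes over 56 s, if anything falls off the work surface, if the arm or the gripper's body presses on something with over 40 N, if the wrist force passes 120 N, or if a joint passes its speed limit or range.

## Working session

There is one attempt and no reset: what is moved stays moved. The work goes in short steps, Python scripts to look and compute and a tool call to move; the robot and the scene stay as the last step left them, time stands still between calls to the robot, and variables do not carry over. Pictures are saved under pics/ and viewed, at most 10 in all, crops included, and the job is handed in when it is done.

Besides the shell and the picture viewer there is one more tool, called after "Request:" as a command line: name --argument value ..., lists and objects as JSON in quotes. step_arm: Moves the arm, as the interface text tells. Its arguments: {"type":"object","properties":{"rows":{"type":"array","items":{"type":"object","properties":{"delta_pos":{"type":"array","items":{"type":"number"}},"rot":{"type":"array","items":{"type":"number"}},"hand":{"type":"number"}}}},"squeeze":{"type":"number"}},"required":["rows"]}

```bash
ls; mkdir -p pics
cat > h.py <<'E'
import numpy as np, cv2
from rig import manip
from scipy.spatial.transform import Rotation as R
def cloud(name):
    o=manip.get_obs(); im,d=manip.grab_frame(name); c=manip.calibration(name)
    f=192/np.tan(np.radians(c['fovy'])/2)
    v,u=np.mgrid[:384,:512]
    P=np.stack([(u-c['cx'])/f*d,(v-c['cy'])/f*d,d],-1)
    if 'T_tool_cam' in c:
        T=np.array(c['T_tool_cam']); P=P@T[:3,:3].T+T[:3,3]
        P=P@np.array(o['tcp_rot']).T+np.array(o['position'])
    else:
        Rm=cv2.Rodrigues(np.array(c['rvec'],float))[0]
        P=(P-np.array(c['tvec']).ravel())@Rm
    P[d==0]=np.nan
    return im,d,P
E
python3 - <<'E'
from h import *
o=manip.get_obs(); print({k:np.round(v,3).tolist() for k,v in o.items()})
for n in ['scene','side']:
    im,d,P=cloud(n); cv2.imwrite(f'pics/{n}0.png',im); np.savez(f'{n}0.npz',im=im,P=P); print(n,(d>0).mean(),manip.calibration(n))
E
```

```text
pics
{'time_s': 0.0, 'joint_pos': [60.492, 23.6, -0.729, 91.503, 0.321, 64.99, -4.71], 'qd': [-0.048, 0.034, -0.039, 0.021, -0.114, -0.051, -0.012], 'joint_torque': [0.0, -60.062, 0.683, -29.94, 0.014, 0.011, 0.0], 'position': [0.27, -0.563, 0.238], 'tcp_rot': [[0.902, 0.432, -0.001], [0.432, -0.902, 0.001], [-0.0, -0.002, -1.0]], 'wrist_force': [0.937, 0.512, -0.529], 'wrist_torque': [0.026, 0.01, 0.04], 'gripper_force': 0.0, 'grip_width': 0.997}
scene 0.9534454345703125 {'fovy': 47.98622358577106, 'cx': 250.82136277742015, 'cy': 191.90306446249386, 'rvec': array([ 1.55664101,  1.75792114, -0.92652542]), 'tvec': array([ 0.18114619, -0.18801538,  2.15793001])}
side 0.9959564208984375 {'fovy': 48.58841939965378, 'cx': 252.4325834404776, 'cy': 195.91888783410707, 'rvec': array([ 1.02023053, -2.56404686,  0.88468908]), 'tvec': array([0.28172742, 0.40916277, 1.17586794])}
```

View pics/scene0.png

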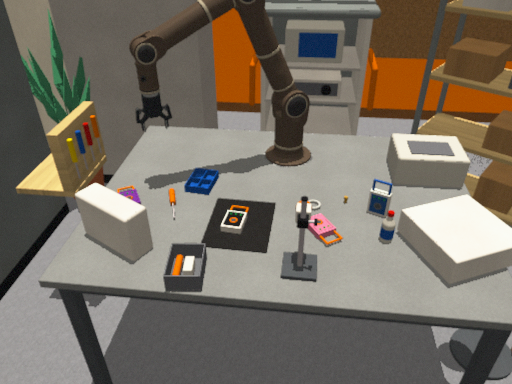

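View pics/side0.png

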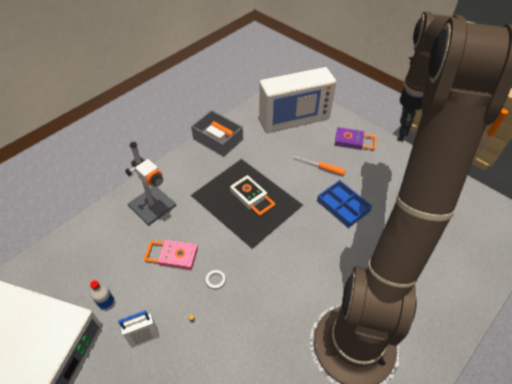

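The scene view shows the module on the mat at about (235,220), with its handle toward the robot. The side view has the module at (249,190), its handle at (264,205), and the camera ring at (153,177). Next I'll measure these from the clouds.

Run:
```python
from h import *
for n,(cu,cv_),(lu,lv) in [('side',(252,193),(150,176)),('scene',(235,218),(304,212))]:
    z=np.load(f'{n}0.npz'); im=z['im']; P=z['P']; hsv=cv2.cvtColor(im,cv2.COLOR_BGR2HSV)
    v,u=np.mgrid[:384,:512]
    org=(hsv[...,0]>5)&(hsv[...,0]<22)&(hsv[...,1]>150)&(hsv[...,2]>120)
    wh=(hsv[...,1]<50)&(hsv[...,2]>150)
    near=np.hypot(u-cu,v-cv_)<32
    blk=(hsv[...,2]<60)&(np.hypot(u-cu,v-cv_)<85)&(P[...,2]<0.02)&(P[...,2]>-.02)
    def st(m,l):
        Q=P[m]; Q=Q[~np.isnan(Q[:,0])]; print(n,l,len(Q),'med',np.median(Q,0).round(4),'min',np.percentile(Q,3,axis=0).round(4),'max',np.percentile(Q,97,axis=0).round(4)); return Q
    B=st(blk,'mat'); r=cv2.minAreaRect((B[:,:2]*1000).astype(np.float32)); print(r)
    st(wh&near,'white'); 
    Q=P[(wh|org|(P[...,2]>0.02))&near]; Q=Q[Q[:,2]>0.012]; print('box',cv2.minAreaRect((Q[:,:2]*1000).astype(np.float32)))
    T=P[near&(P[...,2]>0.022)]; print('top z',np.median(T[:,2])); 
    st(org&near,'orange mod')
    st(org&(np.hypot(u-lu,v-lv)<20),'orange cam'); st(wh&(np.hypot(u-lu,v-lv)<25),'white cam')
```

```text
side mat 1655 med [ 0.5191 -0.109   0.002 ] min [ 0.428  -0.2197 -0.0028] max [ 0.6847 -0.0442  0.0066]
((565.83935546875, -151.26492309570312), (228.9554443359375, 295.2110290527344), 88.6054916381836)
side white 589 med [ 0.588  -0.2882  0.0031] min [ 0.5249 -0.3242 -0.0052] max [ 0.6665 -0.1389  0.0335]
box ((554.1182250976562, -176.28915405273438), (83.07763671875, 160.2659454345703), 83.91490936279297)
top z 0.0301651074656678
side orange mod 193 med [ 0.5005 -0.1757  0.0199] min [ 4.776e-01 -2.068e-01  3.000e-04] max [ 0.5984 -0.1358  0.0346]
side orange cam 69 med [0.7107 0.095  0.227 ] min [0.7079 0.0693 0.2069] max [0.7189 0.1111 0.2358]
side white cam 1116 med [ 0.8808 -0.0093 -0.001 ] min [ 0.7289 -0.4314 -0.7582] max [1.6783 0.1076 0.2345]
scene mat 2638 med [ 0.6245 -0.1252  0.0047] min [ 4.265e-01 -2.733e-01 -4.000e-04] max [0.8443 0.0645 0.0174]
((506.15679931640625, -59.053070068359375), (449.5589599609375, 944.951904296875), 76.27774047851562)
scene white 804 med [ 0.4008 -0.2121  0.0026] min [ 0.3268 -0.3075 -0.0034] max [ 0.6291 -0.1134  0.0348]
box ((560.222900390625, -175.2281951904297), (81.37338256835938, 161.59259033203125), 83.10238647460938)
top z 0.03225973691313599
scene orange mod 91 med [ 0.4909 -0.1734  0.0227] min [ 0.47   -0.201   0.0029] max [ 0.6016 -0.1345  0.0383]
scene orange cam 17 med [0.5755 0.1462 0.0356] min [0.5516 0.0725 0.0279] max [0.7576 0.1616 0.2644]
scene white cam 1209 med [0.4445 0.068  0.0026] min [ 0.308   0.0047 -0.003 ] max [0.7655 0.1854 0.2361]
```

```bash
cat >> h.py <<'E'
def tool(yaw_deg, pitch=0):
    "tool down, y axis at yaw in the horizontal plane"
    a=np.radians(yaw_deg); y=np.array([np.cos(a),np.sin(a),0]); z=np.array([0,0,-1.]); 
    return np.stack([np.cross(y,z),y,z],1)
def go(pos,Rt,o=None):
    o=o or manip.get_obs(); R0=np.array(o['tcp_rot'])
    print('delta_cm',(R0.T@(np.array(pos)-o['position'])*100).round(2).tolist(),'rot',np.degrees(R.from_matrix(R0.T@Rt).as_rotvec()).round(2).tolist())
E
python3 - <<'E'
from h import *
c=manip.calibration('wrist');print(c)
go([0.42,-0.15,0.27],tool(-6.5))
E
```

```text
{'fovy': 69.87975475386348, 'cx': 256.60212219080165, 'cy': 186.86021657672438, 'T_tool_cam': array([[-1.43632958e-04, -9.58076206e-01, -2.86513461e-01,
         7.25820804e-02],
       [ 9.99999894e-01, -2.63108711e-04,  3.78499677e-04,
         3.07221110e-04],
       [-4.38015721e-04, -2.86513376e-01,  9.58076142e-01,
        -1.35055181e-01],
       [ 0.00000000e+00,  0.00000000e+00,  0.00000000e+00,
         1.00000000e+00]])}
delta_cm [31.4, -30.79, -3.11] rot [-0.08, -0.04, -57.9]
```

Run:
```python
from h import *
go([0.48,-0.15,0.25],tool(-6.5))
```

```text
delta_cm [36.81, -28.19, -1.11] rot [-0.08, -0.04, -57.9]
```

Request:
step_arm --rows '[{"delta_pos": [33.5,-33.5,-1.5],"rot": [0,0,-58],"hand": 1},{"delta_pos": [33.5,-33.5,-1.5],"rot": [0,0,-58],"hand": 1},{"delta_pos": [33.5,-33.5,-1.5],"rot": [0,0,-58],"hand": 1},{"delta_pos": [33.5,-33.5,-1.5],"rot": [0,0,-58],"hand": 1},{"delta_pos": [33.5,-33.5,-1.5],"rot": [0,0,-58],"hand": 0.4},{"delta_pos": [33.5,-33.5,-1.5],"rot": [0,0,-58],"hand": 0.4},{"delta_pos": [33.5,-33.5,-1.5],"rot": [0,0,-58],"hand": 0.4},{"delta_pos": [33.5,-33.5,-1.5],"rot": [0,0,-58],"hand": 0.4}]' --squeeze 20

```text
time_s: 1.1
position: [0.4279, -0.1137, 0.2545]
tcp_rot: [[0.108, 0.994, 0.0], [0.994, -0.108, 0.0], [0.0, 0.0, -1.0]]
wrist_force: [0.7, -2.0, 0.1]
grip_width: 0.4
gripper_force: 0.0
```

Request:
step_arm --rows '[{"delta_pos": [0,0,0],"rot": [0,0,0],"hand": 0.4},{"delta_pos": [0,0,0],"rot": [0,0,0],"hand": 0.4},{"delta_pos": [0,0,0],"rot": [0,0,0],"hand": 0.4},{"delta_pos": [0,0,0],"rot": [0,0,0],"hand": 0.4}]'

```text
time_s: 1.6
position: [0.4271, -0.1177, 0.2542]
tcp_rot: [[0.113, 0.994, -0.0], [0.994, -0.113, -0.0], [-0.0, -0.0, -1.0]]
wrist_force: [0.1, 0.2, -0.3]
grip_width: 0.397
gripper_force: 0.0
```

Run:
```python
from h import *
o=manip.get_obs(); print({k:np.round(v,3).tolist() for k,v in o.items()})
for n in ['wrist','side']:
    im,d,P=cloud(n); cv2.imwrite(f'pics/{n}1.png',im); np.savez(f'{n}1.npz',im=im,P=P)
```

```text
{'time_s': 1.6, 'joint_pos': [34.833, 6.663, -27.621, 112.699, 3.516, 61.453, -0.819], 'qd': [-0.149, 0.048, -0.227, -0.044, 0.016, -0.011, -0.108], 'joint_torque': [-0.052, -35.071, -1.412, -28.978, 0.016, 0.004, 0.007], 'position': [0.427, -0.118, 0.254], 'tcp_rot': [[0.113, 0.994, -0.0], [0.994, -0.113, -0.0], [-0.0, -0.0, -1.0]], 'wrist_force': [0.079, 0.166, -0.296], 'wrist_torque': [-0.057, -0.034, -0.011], 'gripper_force': 0.0, 'grip_width': 0.397}
```

View pics/wrist1.png

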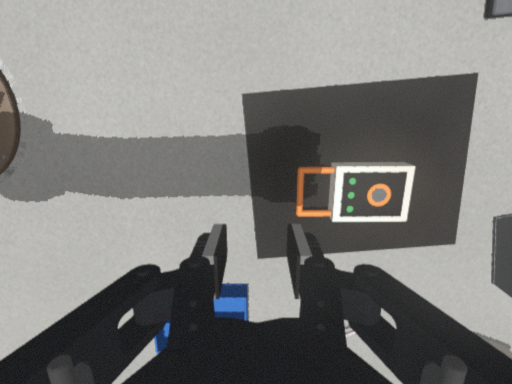

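The wrist view shows the whole module: the handle bar is at about (300,192) and the panel frame spans (331–413, 163–222). I'll fit the pose by combining wrist and side clouds.

```bash
cat > fit.py <<'E'
from h import *
z=np.load('wrist1.npz'); im=z['im']; P=z['P']; hsv=cv2.cvtColor(im,cv2.COLOR_BGR2HSV)
v,u=np.mgrid[:384,:512]
box=(u>285)&(u<425)&(v>150)&(v<232)
org=(hsv[...,0]>3)&(hsv[...,0]<25)&(hsv[...,1]>130)&(hsv[...,2]>80)&box
H=P[org&(u<332)]; print('handle top z',np.percentile(H[:,2],[10,50,90]).round(4))
Bm=org&(u<306)&(v>172)&(v<210); b=P[Bm]; print('bar',np.median(b,0).round(4), b[:,:2].min(0).round(4),b[:,:2].max(0).round(4))
T=P[box&(P[...,2]>0.024)]; print('top z',np.median(T[:,2]).round(4)); rT=cv2.minAreaRect((T[:,:2]*1000).astype(np.float32)); print('body',rT)
A=P[(box&(P[...,2]>0.024))|(org)]; print('all',cv2.minAreaRect((A[:,:2]*1000).astype(np.float32)))
M=P[box&(hsv[...,2]<60)&(P[...,2]<0.012)]; print('mat z',np.median(M[:,2]).round(4))
m=(hsv[...,2]<75)&(u>240)&(u<480)&(v>70)&(v<260)&(P[...,2]<0.012)
Q=P[m]; print('mat',cv2.minAreaRect((Q[:,:2]*1000).astype(np.float32)))
# camera from side views
for n in ['side0','side1']:
    z=np.load(n+'.npz'); im=z['im']; P=z['P']; hsv=cv2.cvtColor(im,cv2.COLOR_BGR2HSV)
    near=(np.hypot(u-150,v-172)<26)&(P[...,2]>0.12)
    Q=P[near]; print(n,'camhead',np.percentile(Q,[2,50,98],axis=0).round(3).tolist())
    o=near&(hsv[...,0]>3)&(hsv[...,0]<25)&(hsv[...,1]>130)&(hsv[...,2]>80)
    q=P[o]; q=q[np.linalg.norm(q-np.median(q,0),axis=1)<0.04]
    c=q.mean(0); w=np.linalg.svd(q-c)[2]; print('ring mean',c.round(4),'normal',w[2].round(3), 'ext',q.min(0).round(3),q.max(0).round(3))
z=np.load('side1.npz'); cv2.imwrite('pics/cam1.png',cv2.resize(z['im'][130:230,100:200],None,fx=6,fy=6,interpolation=cv2.INTER_CUBIC))
E
python3 fit.py
```

```text
handle top z [nan nan nan]
bar [nan nan nan] [nan nan] [nan nan]
top z 0.0319
body ((534.873291015625, -170.95120239257812), (88.26302337646484, 200.46754455566406), 78.68594360351562)
all ((534.2474975585938, -175.26475524902344), (96.96804809570312, 200.00234985351562), 78.6859359741211)
mat z 0.0033
mat ((567.7540283203125, -159.23402404785156), (247.37803649902344, 309.08551025390625), 88.4288558959961)
side0 camhead [[0.692, 0.064, 0.187], [0.741, 0.092, 0.226], [0.798, 0.129, 0.265]]
ring mean [0.7114 0.093  0.2225] normal [-0.988  0.115  0.106] ext [0.699 0.064 0.195] [0.722 0.113 0.237]
side1 camhead [[0.692, 0.063, 0.187], [0.741, 0.093, 0.226], [0.798, 0.129, 0.264]]
ring mean [0.7109 0.0937 0.222 ] normal [-0.99   0.107  0.095] ext [0.696 0.065 0.194] [0.721 0.112 0.237]
```

View pics/cam1.png

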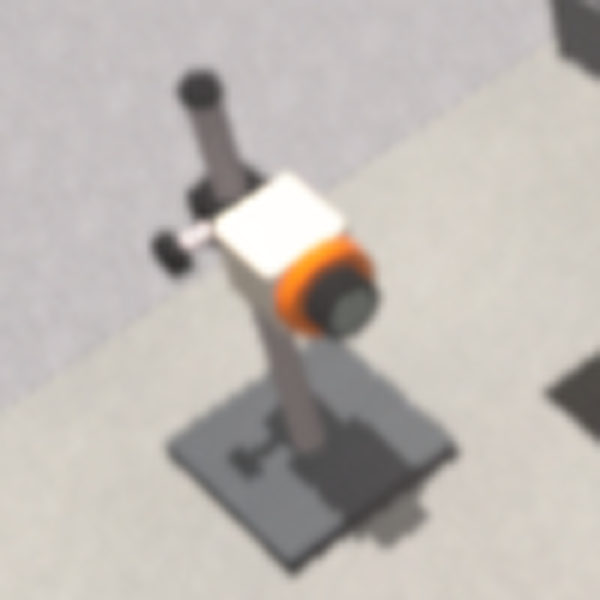

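The close-up shows the lens at about (350,308), the ring at (325,285), the thumbscrew at left, and the square base. I'll refine the module and camera by intersecting rays with planes.

```bash
cat > fit2.py <<'E'
from h import *
z=np.load('wrist1.npz'); im=z['im']; P=z['P']; hsv=cv2.cvtColor(im,cv2.COLOR_BGR2HSV)
c=manip.calibration('wrist'); o=manip.get_obs(); T=np.array(c['T_tool_cam']); f=192/np.tan(np.radians(c['fovy'])/2)
Rw=np.array(o['tcp_rot'])@T[:3,:3]; C=np.array(o['tcp_rot'])@T[:3,3]+o['position']
def ray(uv,h):
    uv=np.atleast_2d(uv).astype(float); d=np.c_[(uv[:,0]-c['cx'])/f,(uv[:,1]-c['cy'])/f,np.ones(len(uv))]@Rw.T
    return C+d*((h-C[2])/d[:,2])[:,None]
v,u=np.mgrid[:384,:512]; box=(u>285)&(u<425)&(v>150)&(v<232)
org=(hsv[...,0]>3)&(hsv[...,0]<25)&(hsv[...,1]>130)&(hsv[...,2]>80)&box
hm=org&(u<330); pts=np.c_[u[hm],v[hm]]; r=cv2.minAreaRect(ray(pts,0.0195)[:,:2].astype(np.float32)*1000); print('handle rect',r)
bm=org&(u<305)&(v>175)&(v<208); print('bar', ray(np.c_[u[bm],v[bm]],0.0195).mean(0).round(4), 'n',bm.sum(),'depth z',np.nanpercentile(P[bm][:,2],[10,50,90]).round(4))
wm=(hsv[...,1]<60)&(hsv[...,2]>170)&box; wm=cv2.morphologyEx(wm.astype(np.uint8),cv2.MORPH_OPEN,np.ones((3,3)))>0
r=cv2.minAreaRect(ray(np.c_[u[wm],v[wm]],0.031)[:,:2].astype(np.float32)*1000); print('face',r)
# camera: cleaned side clouds, both frames averaged
z=np.load('side0.npz'); im=z['im']; P=(z['P']+np.load('side1.npz')['P'])/2; hsv=cv2.cvtColor(im,cv2.COLOR_BGR2HSV)
near=(np.hypot(u-150,v-205)<40)
b=near&(hsv[...,2]<110)&(P[...,2]>0.009)&(P[...,2]<0.022)
Q=P[b]; print('base',b.sum(),np.median(Q,0).round(3),cv2.minAreaRect((Q[:,:2]*1000).astype(np.float32)))
hd=(np.hypot(u-150,v-172)<26)&(hsv[...,1]<50)&(hsv[...,2]>170)&(P[...,2]>0.215)
Q=P[hd]; print('top',hd.sum(),Q[:,2].round(3).min(),np.median(Q[:,2]).round(4),cv2.minAreaRect((Q[:,:2]*1000).astype(np.float32)))
bar=(np.hypot(u-158,v-181)<7)&(hsv[...,1]<90)&(hsv[...,2]<140)&(P[...,2]>0.17); Q=P[bar]; print('barrel',bar.sum(),np.percentile(Q,[5,50,95],axis=0).round(4).tolist())
E
python3 fit2.py
```

```text
handle rect ((501.74798583984375, -172.22315979003906), (73.0691909790039, 48.44538116455078), 84.07852172851562)
bar [ 0.4824 -0.1689  0.0195] n 214 depth z [0.0186 0.0209 0.0224]
face ((579.3836059570312, -180.47467041015625), (79.35382843017578, 105.48843383789062), 83.52070617675781)
base 839 [0.776 0.094 0.015] ((784.050048828125, 86.01919555664062), (117.6398696899414, 117.51709747314453), 89.6580581665039)
top 199 0.215 0.2325 ((753.011474609375, 86.468505859375), (50.85873031616211, 64.15936279296875), 88.1294937133789)
barrel 94 [[0.6913, 0.0735, 0.1969], [0.6939, 0.0887, 0.2147], [0.702, 0.1014, 0.2258]]
```

Run:
```python
from h import *
go([0.4825,-0.169,0.014],tool(-6.5))
```

```text
delta_cm [-4.5, 6.08, 24.02] rot [-0.01, 0.0, 0.03]
```

Request:
step_arm --rows '[{"delta_pos": [-4.5,6.1,6],"rot": [0,0,0],"hand": 0.4},{"delta_pos": [-4.5,6.1,12],"rot": [0,0,0],"hand": 0.4},{"delta_pos": [-4.5,6.1,16],"rot": [0,0,0],"hand": 0.4},{"delta_pos": [-4.5,6.1,18],"rot": [0,0,0],"hand": 0.4},{"delta_pos": [-4.5,6.1,18],"rot": [0,0,0],"hand": 0.4},{"delta_pos": [-4.5,6.1,18],"rot": [0,0,0],"hand": 0.4}]'

```text
time_s: 2.45
position: [0.4838, -0.1685, 0.0754]
tcp_rot: [[0.112, 0.994, 0.002], [0.994, -0.112, -0.0], [-0.0, 0.002, -1.0]]
wrist_force: [-0.1, -0.6, 0.2]
grip_width: 0.402
gripper_force: 0.0
```

Run:
```python
from h import *
go([0.4825,-0.169,0.0145],tool(-6.5))
```

```text
delta_cm [-0.06, -0.13, 6.09] rot [0.09, 0.02, 0.1]
```

Request:
step_arm --rows '[{"delta_pos": [0,-0.1,3],"rot": [0,0,0],"hand": 0.4},{"delta_pos": [0,-0.1,5],"rot": [0,0,0],"hand": 0.4},{"delta_pos": [0,-0.1,6],"rot": [0,0,0],"hand": 0.4},{"delta_pos": [0,-0.1,6],"rot": [0,0,0],"hand": 0.4},{"delta_pos": [0,-0.1,6],"rot": [0,0,0],"hand": 0.2},{"delta_pos": [0,-0.1,6],"rot": [0,0,0],"hand": 0},{"delta_pos": [0,-0.1,6],"rot": [0,0,0],"hand": 0},{"delta_pos": [0,-0.1,6],"rot": [0,0,0],"hand": 0}]' --squeeze 20

```text
time_s: 3.45
position: [0.4827, -0.1684, 0.015]
tcp_rot: [[0.111, 0.994, 0.001], [0.994, -0.111, -0.001], [-0.0, 0.002, -1.0]]
wrist_force: [-0.8, -1.3, 5.5]
grip_width: 0.095
gripper_force: 21.3
```

Request:
step_arm --rows '[{"delta_pos": [0,0,0],"rot": [0,0,0],"hand": 0},{"delta_pos": [0,0,0],"rot": [0,0,0],"hand": 0}]'

```text
time_s: 3.7
position: [0.4827, -0.1684, 0.015]
tcp_rot: [[0.111, 0.994, 0.001], [0.994, -0.111, -0.001], [-0.0, 0.001, -1.0]]
wrist_force: [-1.2, -0.6, 5.1]
grip_width: 0.094
gripper_force: 21.3
```

Run:
```python
from h import *
# arc of the bar about the lower foot corner
L,h=.150,.014
for a in [15,30,45,60,75,85,90]:
    t=np.radians(a); x=-L*np.cos(t)-h*np.sin(t)*-1; zz=L*np.sin(t)+h*np.cos(t)
    x=-(L*np.cos(t)-h*np.sin(t))
    print(a,'y',round((x+L)*100,2),'z',round(-(zz-h)*100,2))
```

```text
15 y 0.87 z -3.83
30 y 2.71 z -7.31
45 y 5.38 z -10.2
60 y 8.71 z -12.29
75 y 12.47 z -13.45
85 y 15.09 z -13.66
90 y 16.4 z -13.6
```

Request:
step_arm --rows '[{"delta_pos": [0,0.3,-1.9],"rot": [0,0,0],"hand": 0},{"delta_pos": [0,0.87,-3.83],"rot": [0,0,0],"hand": 0},{"delta_pos": [0,1.7,-5.6],"rot": [0,0,0],"hand": 0},{"delta_pos": [0,2.71,-7.31],"rot": [0,0,0],"hand": 0},{"delta_pos": [0,4,-8.8],"rot": [0,0,0],"hand": 0},{"delta_pos": [0,5.38,-10.2],"rot": [0,0,0],"hand": 0},{"delta_pos": [0,5.38,-10.2],"rot": [0,0,0],"hand": 0},{"delta_pos": [0,5.38,-10.2],"rot": [0,0,0],"hand": 0}]'

```text
time_s: 4.7
position: [0.5341, -0.1741, 0.1159]
tcp_rot: [[0.112, 0.994, -0.002], [0.994, -0.112, 0.0], [-0.0, -0.002, -1.0]]
wrist_force: [-5.6, -0.6, 5.0]
grip_width: 0.094
gripper_force: 20.1
```

Run:
```python
from h import *
for n in ['wrist','side']:
    im,d,P=cloud(n); cv2.imwrite(f'pics/{n}2.png',im); np.savez(f'{n}2.npz',im=im,P=P)
a=cv2.imread('pics/side2.png')[120:270,160:340]; b=cv2.imread('pics/wrist2.png')
cv2.imwrite('pics/c2.png',np.hstack([cv2.resize(a,(461,384)),cv2.resize(b,(339,384),interpolation=cv2.INTER_AREA)]))
```

```text
(no output)
```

View pics/c2.png

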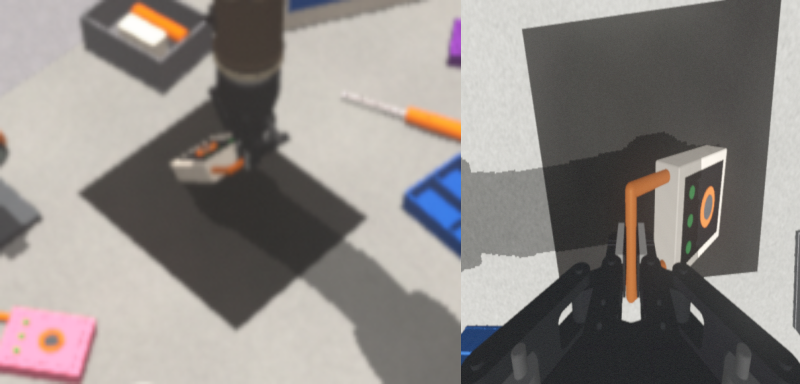

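The module has pivoted to about 45–50° in the pinch with its foot on the mat. I'll continue the arc.

Request:
step_arm --rows '[{"delta_pos": [0,1.6,-1.15],"rot": [0,0,0],"hand": 0},{"delta_pos": [0,3.33,-2.09],"rot": [0,0,0],"hand": 0},{"delta_pos": [0,5.2,-2.75],"rot": [0,0,0],"hand": 0},{"delta_pos": [0,7.09,-3.25],"rot": [0,0,0],"hand": 0},{"delta_pos": [0,8.4,-3.4],"rot": [0,0,0],"hand": 0},{"delta_pos": [0,9.7,-3.46],"rot": [0,0,0],"hand": 0},{"delta_pos": [0,9.7,-3.46],"rot": [0,0,0],"hand": 0},{"delta_pos": [0,9.7,-3.46],"rot": [0,0,0],"hand": 0}]'

```text
time_s: 5.8
position: [0.6335, -0.1851, 0.1522]
tcp_rot: [[0.111, 0.994, 0.004], [0.994, -0.111, -0.001], [-0.0, 0.004, -1.0]]
wrist_force: [0.1, -1.1, 8.6]
grip_width: 0.092
gripper_force: 21.8
```

Run:
```python
from h import *
for n in ['wrist','side']:
    im,d,P=cloud(n); cv2.imwrite(f'pics/{n}3.png',im); np.savez(f'{n}3.npz',im=im,P=P)
a=cv2.imread('pics/side3.png')[120:270,160:340]; b=cv2.imread('pics/wrist3.png')
cv2.imwrite('pics/c3.png',np.hstack([cv2.resize(a,(361,300)),b]))
```

```text
Traceback (most recent call last):
ValueError: all the input array dimensions except for the concatenation axis must match exactly, but along dimension 0, the array at index 0 has size 300 and the array at index 1 has size 384
```

Run:
```python
import cv2,numpy as np
a=cv2.imread('pics/side3.png')[120:270,160:340]; b=cv2.imread('pics/wrist3.png')
cv2.imwrite('pics/c3.png',np.hstack([cv2.resize(a,(285,384)),b]))
```

```text
(no output)
```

View pics/c3.png

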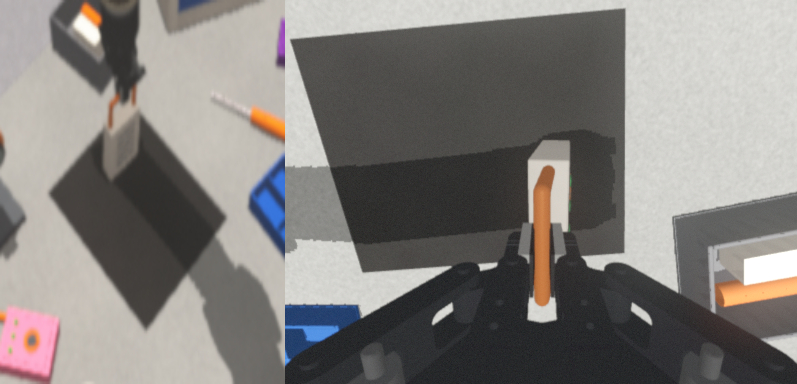

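The module is nearly upright with its foot on the mat. The wrist part of the picture shows the top face at (529–570, 157+) and the +y side at (540–570, 141–157). Next I'll measure the remaining tilt.

```bash
cat > tilt.py <<'E'
import sys
from h import *
k=sys.argv[1]
if len(sys.argv)>2:
    for n in ['wrist','side']:
        im,d,P=cloud(n); np.savez(f'{n}{k}.npz',im=im,P=P)
o=manip.get_obs(); print(np.round(o['position'],4))
a=np.radians(float(-6.5)); X=np.array([np.cos(a),np.sin(a)]); Y=np.array([-X[1],X[0]])
for n in ['wrist','side']:
    z=np.load(f'{n}{k}.npz'); P=z['P'].reshape(-1,3); hsv=cv2.cvtColor(z['im'],cv2.COLOR_BGR2HSV).reshape(-1,3)
    ok=(hsv[:,1]<70)&(hsv[:,2]>60)&np.isfinite(P[:,0]); d=P[:,:2]-o['position'][:2]
    q=np.c_[d@X,d@Y,P[:,2]]; q=q[ok&(abs(q[:,0])<.06)&(abs(q[:,1])<.06)&(q[:,2]>.012)&(q[:,2]<.118)]
    print(n,len(q))
    for lo in np.arange(.015,.115,.015):
        s=q[(q[:,2]>lo)&(q[:,2]<lo+.015)]
        if len(s)>5: print(round(lo,3),len(s),'x',np.percentile(s[:,0],[3,50,97]).round(4),'y',np.percentile(s[:,1],[3,50,97]).round(4))
    b=q[(q[:,2]<.1)&(abs(q[:,1])<.035)]
    if n=='side' and len(b)>20:
        c=np.median(b,0); b=b[abs(b[:,0]-c[0])<.02]; A=np.c_[b[:,1:],np.ones(len(b))]; s=np.linalg.lstsq(A,b[:,0],rcond=None)[0]
        r=b[:,0]-A@s; m=abs(r)<2*r.std(); s=np.linalg.lstsq(A[m],b[m,0],rcond=None)[0]; print('back plane dx/dy,dx/dz',s.round(3),'resid',r[m].std().round(4))
E
python3 tilt.py 3
```

```text
[ 0.6334 -0.1851  0.1522]
wrist 2373
0.015 58 x [0.0009 0.0134 0.0264] y [0.0379 0.0384 0.0385]
0.03 81 x [-0.0011  0.011   0.0245] y [0.0377 0.0383 0.0385]
0.045 74 x [-0.0026  0.0111  0.0233] y [0.0376 0.0383 0.0385]
0.06 103 x [-0.0041  0.0089  0.0219] y [0.038  0.0383 0.0385]
0.075 130 x [-0.0055  0.0077  0.0211] y [0.0354 0.0383 0.0385]
0.09 208 x [-0.0066  0.0109  0.0209] y [-0.0124  0.0382  0.0385]
0.105 1719 x [-0.0088  0.0098  0.0178] y [-0.0068  0.0199  0.038 ]
side 475
0.015 52 x [-0.0025 -0.0004  0.0224] y [-0.0339  0.0119  0.0398]
0.03 56 x [-0.0045 -0.0023  0.0236] y [-0.0358  0.0127  0.0399]
0.045 55 x [-0.0074 -0.0038  0.0194] y [-0.0371  0.0162  0.0402]
0.06 66 x [-0.0083 -0.0052  0.0228] y [-0.0375  0.011   0.0405]
0.075 53 x [-0.009  -0.0065  0.0175] y [-0.0345  0.0152  0.04  ]
0.09 76 x [-0.0113 -0.0071  0.0137] y [-0.0379  0.0095  0.0406]
0.105 109 x [-0.011   0.0018  0.0166] y [-0.0366  0.0001  0.0354]
back plane dx/dy,dx/dz [-0.002 -0.1    0.001] resid 0.0013
```

Request:
step_arm --rows '[{"delta_pos": [0,0.5,0],"rot": [0,0,0],"hand": 0},{"delta_pos": [0,1,0.03],"rot": [0,0,0],"hand": 0},{"delta_pos": [0,1.4,0.08],"rot": [0,0,0],"hand": 0},{"delta_pos": [0,1.4,0.1],"rot": [0,0,0],"hand": 0},{"delta_pos": [0,1.4,0.1],"rot": [0,0,0],"hand": 0}]'

```text
time_s: 6.52
position: [0.6476, -0.1866, 0.1514]
tcp_rot: [[0.111, 0.994, 0.005], [0.994, -0.111, -0.001], [-0.0, 0.005, -1.0]]
wrist_force: [1.5, -0.3, 9.3]
grip_width: 0.091
gripper_force: 22.0
```

```bash
python3 tilt.py 4 1
```

```text
[ 0.6475 -0.1866  0.1514]
wrist 2278
0.015 57 x [-0.0119 -0.      0.0129] y [0.0381 0.0383 0.0385]
0.03 79 x [-0.0118  0.0017  0.0128] y [0.0381 0.0383 0.0385]
0.045 68 x [-0.0125  0.0003  0.0128] y [0.038  0.0383 0.0384]
0.06 98 x [-0.012   0.0006  0.0127] y [0.038  0.0383 0.0385]
0.075 140 x [-0.0125 -0.0002  0.0127] y [0.038  0.0383 0.0384]
0.09 139 x [-0.0125 -0.0003  0.0127] y [0.038  0.0382 0.0384]
0.105 1690 x [-0.0133  0.0004  0.0135] y [-0.0052  0.0207  0.0379]
side 516
0.015 60 x [-0.0162 -0.0126  0.0095] y [-0.0373  0.013   0.0402]
0.03 60 x [-0.0166 -0.0132  0.0062] y [-0.0347  0.0061  0.0401]
0.045 67 x [-0.0161 -0.0126  0.0031] y [-0.038   0.0109  0.0403]
0.06 58 x [-0.016  -0.0125  0.0093] y [-0.0348  0.0092  0.0396]
0.075 65 x [-0.0162 -0.0127  0.0116] y [-0.0377  0.0128  0.0399]
0.09 91 x [-0.0164 -0.0125  0.0132] y [-0.0371  0.0049  0.0401]
0.105 102 x [-0.0147 -0.003   0.0113] y [-0.0352  0.0025  0.0377]
back plane dx/dy,dx/dz [-0.008 -0.002 -0.013] resid 0.0015
```

The module is upright (lean about 0.002), so I'll release it.

Request:
step_arm --rows '[{"delta_pos": [0,0,0],"rot": [0,0,0],"hand": 0.12},{"delta_pos": [0,0,0],"rot": [0,0,0],"hand": 0.16},{"delta_pos": [0,0,0],"rot": [0,0,0],"hand": 0.25},{"delta_pos": [0,0,0],"rot": [0,0,0],"hand": 0.3},{"delta_pos": [0,0,0],"rot": [0,0,0],"hand": 0.3},{"delta_pos": [0,0,0],"rot": [0,0,0],"hand": 0.3},{"delta_pos": [0,0,0],"rot": [0,0,0],"hand": 0.3},{"delta_pos": [0,0,0],"rot": [0,0,0],"hand": 0.3}]'

```text
time_s: 7.62
position: [0.6458, -0.1866, 0.1499]
tcp_rot: [[0.111, 0.994, 0.0], [0.994, -0.111, -0.0], [-0.0, 0.0, -1.0]]
wrist_force: [-0.3, 0.6, -0.6]
grip_width: 0.303
gripper_force: 0.0
```

Request:
step_arm --rows '[{"delta_pos": [0,0,0],"rot": [0,0,0],"hand": 0.3},{"delta_pos": [0,0,0],"rot": [0,0,0],"hand": 0.3},{"delta_pos": [0,0,0],"rot": [0,0,0],"hand": 0.3},{"delta_pos": [0,0,0],"rot": [0,0,0],"hand": 0.3}]'

```text
time_s: 8.12
position: [0.6458, -0.1866, 0.1499]
tcp_rot: [[0.111, 0.994, 0.0], [0.994, -0.111, -0.0], [-0.0, 0.0, -1.0]]
wrist_force: [-0.5, 0.4, -0.3]
grip_width: 0.301
gripper_force: 0.0
```

```bash
python3 tilt.py 5 1
python3 - <<'E'
import numpy as np,cv2
cv2.imwrite('pics/wrist5.png',np.load('wrist5.npz')['im'])
E
```

```text
[ 0.6458 -0.1866  0.1499]
wrist 3206
0.015 63 x [-0.0103  0.0022  0.0149] y [0.0382 0.0384 0.0386]
0.03 77 x [-0.0102  0.0029  0.0146] y [0.0382 0.0384 0.0386]
0.045 71 x [-0.0104  0.0027  0.015 ] y [0.038  0.0384 0.0386]
0.06 96 x [-0.01    0.0018  0.0147] y [0.0382 0.0384 0.0386]
0.075 139 x [-0.0103  0.0023  0.0147] y [0.0382 0.0384 0.0386]
0.09 154 x [-0.0105  0.0022  0.0148] y [0.0381 0.0384 0.0386]
0.105 2602 x [-0.011  -0.0032  0.0156] y [-0.0377  0.0069  0.0377]
side 503
0.015 66 x [-0.0144 -0.0109  0.0121] y [-0.0342  0.0104  0.0403]
0.03 60 x [-0.0156 -0.0109  0.0047] y [-0.0366  0.0107  0.0404]
0.045 61 x [-0.0139 -0.0108  0.0075] y [-0.0356  0.0112  0.0399]
0.06 68 x [-0.0142 -0.0109  0.0124] y [-0.0369  0.008   0.0407]
0.075 63 x [-0.0139 -0.0106  0.0104] y [-0.0384  0.0105  0.0398]
0.09 84 x [-0.0132 -0.0101  0.0126] y [-0.0384  0.0081  0.0407]
0.105 93 x [-0.013  -0.0042  0.0132] y [-0.0352  0.0033  0.0392]
back plane dx/dy,dx/dz [-0.01   0.004 -0.011] resid 0.0014
```

View pics/wrist5.png

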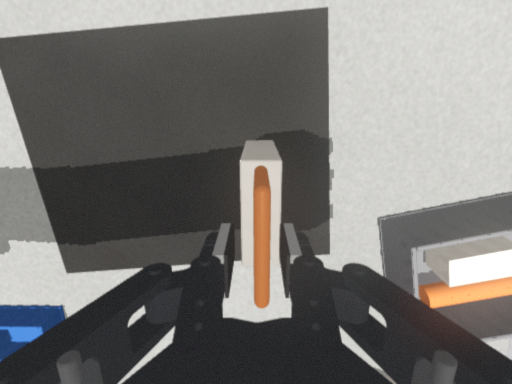

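The module stands by itself (lean about 0.004), with the bar centred between the open fingers. Before regrasping, I'll rise and look at the camera head with the wrist camera.

Run:
```python
from h import *
go([0.68,0.08,0.42],tool(-6.5))
```

```text
delta_cm [26.87, 0.43, -27.01] rot [0.0, 0.0, 0.1]
```

Request:
step_arm --rows '[{"delta_pos": [0,0,-2],"rot": [0,0,0],"hand": 0.3},{"delta_pos": [0,0,-5],"rot": [0,0,0],"hand": 0.3},{"delta_pos": [0,0,-11],"rot": [0,0,0],"hand": 0.3},{"delta_pos": [0,0,-17],"rot": [0,0,0],"hand": 0.3},{"delta_pos": [0,0,-23],"rot": [0,0,0],"hand": 0.3},{"delta_pos": [0,0,-27],"rot": [0,0,0],"hand": 0.3},{"delta_pos": [0,0,-27],"rot": [0,0,0],"hand": 0.3},{"delta_pos": [0,0,-27],"rot": [0,0,0],"hand": 0.3}]'

```text
time_s: 9.22
position: [0.6455, -0.1864, 0.4202]
tcp_rot: [[0.111, 0.994, 0.0], [0.994, -0.111, -0.0], [-0.0, 0.0, -1.0]]
wrist_force: [0.4, -0.0, -1.1]
grip_width: 0.296
gripper_force: 0.0
```

Request:
step_arm --rows '[{"delta_pos": [6,0,0],"rot": [0,0,0],"hand": 0.3},{"delta_pos": [12,0,0],"rot": [0,0,0],"hand": 0.3},{"delta_pos": [18,0,0],"rot": [0,0,0],"hand": 0.3},{"delta_pos": [24,0,0],"rot": [0,0,0],"hand": 0.3},{"delta_pos": [26.5,0.4,0],"rot": [0,0,0],"hand": 0.3},{"delta_pos": [26.5,0.4,0],"rot": [0,0,0],"hand": 0.3},{"delta_pos": [26.5,0.4,0],"rot": [0,0,0],"hand": 0.3},{"delta_pos": [26.5,0.4,0],"rot": [0,0,0],"hand": 0.3}]'

```text
time_s: 10.22
position: [0.6793, 0.0744, 0.4196]
tcp_rot: [[0.114, 0.993, -0.0], [0.993, -0.114, -0.001], [-0.001, -0.0, -1.0]]
wrist_force: [-0.2, -0.0, -0.8]
grip_width: 0.304
gripper_force: 0.0
```

Run:
```python
from h import *
o=manip.get_obs(); print(o['time_s'],np.round(o['position'],4),np.round(o['qd'],2))
im,d,P=cloud('wrist'); np.savez('wrist6.npz',im=im,P=P); cv2.imwrite('pics/wrist6.png',im)
```

```text
10.225 [0.6793 0.0744 0.4196] [ 0.01 -0.25 -0.17 -0.36 -0.15  0.03 -0.  ]
```

View pics/wrist6.png

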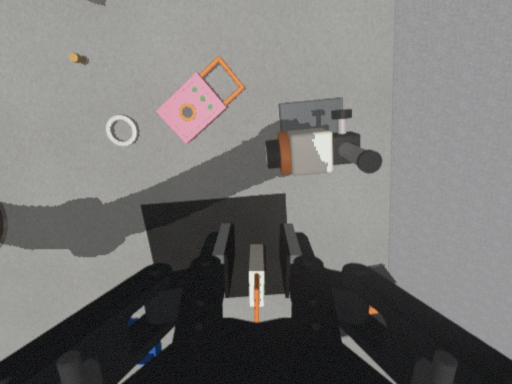

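The wrist view from above shows the camera head: box (291–333, 128–175), ring at u≈285, barrel front at (267,154), and column top at (369,161). I'll fit these now.

```bash
cat > cam.py <<'E'
from h import *
z=np.load('wrist6.npz'); P=z['P']; im=z['im']; hsv=cv2.cvtColor(im,cv2.COLOR_BGR2HSV); v,u=np.mgrid[:384,:512]
bx=(u>258)&(u<390)&(v>100)&(v<185)&(P[...,2]>.1)
m=bx&(u>293)&(u<330)&(v>130)&(v<172); t=P[m]; zt=np.median(t[:,2]); print('top z',zt.round(4))
t=P[bx&(abs(P[...,2]-zt)<.006)&(u>290)&(u<335)]; print('top rect',len(t),cv2.minAreaRect((t[:,:2]*1000).astype(np.float32)))
def edge(lo,hi,name):  # side edges of box per column, in xy
    pass
r=bx&(hsv[...,0]<20)&(hsv[...,1]>120)&(u>276)&(u<294); q=P[r]; print('ring',r.sum(),q.mean(0).round(4),'zmax',np.percentile(q[:,2],97).round(4),'y',np.percentile(q[:,1],[2,98]).round(4),'x',np.percentile(q[:,0],[2,98]).round(4))
top=q[q[:,2]>q[:,2].max()-.02]; print('ring yaw: slope dx/dy',np.polyfit(q[:,1],q[:,0],1).round(4))
b=bx&(u>262)&(u<278)&(hsv[...,2]<90); q=P[b]; print('barrel',b.sum(),'x',np.percentile(q[:,0],[1,50,99]).round(4),'y',np.percentile(q[:,1],[2,50,98]).round(4),'z',np.percentile(q[:,2],[2,50,98]).round(4))
c=bx&(np.hypot(u-369,v-161)<9); q=P[c]; q=q[q[:,2]>q[:,2].max()-.01]; print('column top',q.mean(0).round(4))
# yaw from top side edges (rows -> y extremes per x bin)
for s,f in ((1,np.max),(-1,np.min)):
    xs=np.arange(.715,.755,.005); ys=[f(t[abs(t[:,0]-x)<.003][:,1]) for x in xs]; print('edge slope',np.polyfit(xs,ys,1).round(3),np.round(ys,4))
E
python3 cam.py
```

```text
top z 0.2341
top rect 1734 ((745.7772827148438, 84.48164367675781), (51.0169677734375, 49.12248992919922), 86.5145263671875)
ring 417 [0.714  0.0883 0.2308] zmax 0.2367 y [0.0627 0.1103] x [0.7084 0.7197]
ring yaw: slope dx/dy [0.0125 0.7129]
barrel 326 x [0.6923 0.6994 0.7071] y [0.0696 0.0892 0.1026] z [0.2096 0.2243 0.2278]
column top [0.7865 0.0838 0.3004]Traceback (most recent call last):
  File "cam.py", line 14, in <module>
    xs=np.arange(.715,.755,.005); ys=[f(t[abs(t[:,0]-x)<.003][:,1]) for x in xs]; print('edge slope',np.polyfit(xs,ys,1).round(3),np.round(ys,4))
                                      ~^^^^^^^^^^^^^^^^^^^^^^^^^^^^
    return _wrapreduction(a, np.maximum, 'max', axis, None, out,
                          keepdims=keepdims, initial=initial, where=where)
    return ufunc.reduce(obj, axis, dtype, out, **passkwargs)
           ~~~~~~~~~~~~^^^^^^^^^^^^^^^^^^^^^^^^^^^^^^^^^^^^^
ValueError: zero-size array to reduction operation maximum which has no identity
```

Run:
```python
from h import *
go([0.648,-0.1868,0.23],tool(-6.3))
```

```text
delta_cm [-26.31, -0.14, 19.0] rot [-0.01, 0.04, -0.23]
```

Request:
step_arm --rows '[{"delta_pos": [-6,0,0],"rot": [0,0,0],"hand": 0.3},{"delta_pos": [-12,0,0],"rot": [0,0,0],"hand": 0.3},{"delta_pos": [-18,0,0],"rot": [0,0,0],"hand": 0.3},{"delta_pos": [-24,0,5],"rot": [0,0,0],"hand": 0.3},{"delta_pos": [-26.3,-0.1,10],"rot": [0,0,0],"hand": 0.3},{"delta_pos": [-26.3,-0.1,16],"rot": [0,0,0],"hand": 0.3},{"delta_pos": [-26.3,-0.1,19],"rot": [0,0,0],"hand": 0.3},{"delta_pos": [-26.3,-0.1,19],"rot": [0,0,0],"hand": 0.3}]'

```text
time_s: 11.28
position: [0.647, -0.186, 0.2271]
tcp_rot: [[0.113, 0.994, -0.005], [0.994, -0.113, 0.001], [0.0, -0.005, -1.0]]
wrist_force: [-0.2, 0.4, -0.2]
grip_width: 0.299
gripper_force: 0.0
```

Request:
step_arm --rows '[{"delta_pos": [0,0,0],"rot": [0,0,0],"hand": 0.3},{"delta_pos": [0,0,0],"rot": [0,0,0],"hand": 0.3}]'

```text
time_s: 11.52
position: [0.6501, -0.185, 0.2324]
tcp_rot: [[0.111, 0.994, 0.004], [0.994, -0.111, -0.001], [-0.001, 0.004, -1.0]]
wrist_force: [0.4, -0.4, 0.8]
grip_width: 0.303
gripper_force: 0.0
```

```bash
python3 tilt.py 7 1 | head -7
python3 - <<'E'
from h import *
go([0.648,-0.1868,0.150],tool(-6.3))
E
```

```text
[ 0.6497 -0.1849  0.2317]
wrist 1736
0.015 24 x [-0.0137 -0.0004  0.0105] y [0.0362 0.0365 0.0366]
0.03 24 x [-0.0144 -0.0021  0.0101] y [0.0361 0.0364 0.0366]
0.045 46 x [-0.0135 -0.0009  0.0112] y [0.0363 0.0364 0.0366]
0.06 42 x [-0.0139 -0.002   0.0108] y [0.0361 0.0364 0.0365]
0.075 47 x [-0.0139  0.0023  0.0141] y [-0.0251  0.0363  0.0365]
delta_cm [-0.2, -0.17, 8.17] rot [0.16, 0.03, -0.09]
```

Request:
step_arm --rows '[{"delta_pos": [-0.1,-0.1,3],"rot": [0,0,0],"hand": 0.3},{"delta_pos": [-0.1,-0.1,5.5],"rot": [0,0,0],"hand": 0.3},{"delta_pos": [-0.1,-0.1,7],"rot": [0,0,0],"hand": 0.3},{"delta_pos": [-0.1,-0.1,8],"rot": [0,0,0],"hand": 0.3},{"delta_pos": [-0.1,-0.1,8],"rot": [0,0,0],"hand": 0.3},{"delta_pos": [-0.1,-0.1,8],"rot": [0,0,0],"hand": 0.3}]'

```text
time_s: 12.38
position: [0.6485, -0.1858, 0.1508]
tcp_rot: [[0.111, 0.994, 0.001], [0.994, -0.111, -0.0], [-0.0, 0.001, -1.0]]
wrist_force: [-0.7, -0.4, 0.2]
grip_width: 0.299
gripper_force: 0.0
```

Request:
step_arm --rows '[{"delta_pos": [0,0,0],"rot": [0,0,0],"hand": 0.2},{"delta_pos": [0,0,0],"rot": [0,0,0],"hand": 0.1},{"delta_pos": [0,0,0],"rot": [0,0,0],"hand": 0},{"delta_pos": [0,0,0],"rot": [0,0,0],"hand": 0},{"delta_pos": [0,0,0],"rot": [0,0,0],"hand": 0},{"delta_pos": [0,0,0],"rot": [0,0,0],"hand": 0}]' --squeeze 80

```text
time_s: 13.12
position: [0.6485, -0.1859, 0.1508]
tcp_rot: [[0.112, 0.994, 0.002], [0.994, -0.112, -0.0], [-0.0, 0.002, -1.0]]
wrist_force: [0.9, -0.4, 5.7]
grip_width: 0.064
gripper_force: 78.4
```

```bash
python3 tilt.py 8 1
python3 - <<'E'
from h import *
o=manip.get_obs();print(o['position'],o['grip_width'],o['gripper_force'])
E
```

```text
[ 0.6485 -0.1858  0.1508]
wrist 2317
0.015 56 x [-0.0127 -0.0005  0.012 ] y [0.0372 0.0374 0.0377]
0.03 86 x [-0.0125 -0.0001  0.0123] y [0.0373 0.0374 0.0376]
0.045 75 x [-0.013  -0.0005  0.0123] y [0.0372 0.0374 0.0377]
0.06 102 x [-0.0128 -0.0001  0.0118] y [0.0372 0.0374 0.0376]
0.075 130 x [-0.0124  0.0003  0.0126] y [0.0372 0.0374 0.0376]
0.09 163 x [-0.0131  0.0002  0.015 ] y [0.0183 0.0374 0.0376]
0.105 1703 x [-0.0137 -0.0005  0.0132] y [-0.0063  0.0196  0.037 ]
side 519
0.015 63 x [-0.0182 -0.0132  0.0064] y [-0.0377  0.0051  0.0384]
0.03 60 x [-0.0171 -0.0131  0.006 ] y [-0.0362  0.0058  0.0388]
0.045 63 x [-0.0159 -0.0133  0.0073] y [-0.0387  0.011   0.0397]
0.06 60 x [-0.0163 -0.0135  0.0101] y [-0.0374  0.007   0.0386]
0.075 67 x [-0.0171 -0.014   0.0069] y [-0.0383  0.012   0.0391]
0.09 94 x [-0.0169 -0.0128  0.0089] y [-0.0365  0.0012  0.0393]
0.105 98 x [-0.0151 -0.004   0.0128] y [-0.0352 -0.0009  0.038 ]
back plane dx/dy,dx/dz [ 0.003 -0.009 -0.013] resid 0.0015
[ 0.64850128 -0.18584782  0.15077321] 0.06473542115095868 78.40847253799438
```

Request:
step_arm --rows '[{"delta_pos": [0,0,-0.7],"rot": [0,0,0],"hand": 0},{"delta_pos": [0,0,-2],"rot": [0,0,0],"hand": 0},{"delta_pos": [0,0,-5],"rot": [0,0,0],"hand": 0},{"delta_pos": [0,0,-9],"rot": [0,0,0],"hand": 0},{"delta_pos": [0,0,-13],"rot": [0,0,0],"hand": 0},{"delta_pos": [0,0,-15],"rot": [0,0,0],"hand": 0},{"delta_pos": [0,0,-15.4],"rot": [0,0,0],"hand": 0},{"delta_pos": [0,0,-15.4],"rot": [0,0,0],"hand": 0}]'

```text
time_s: 14.22
position: [0.6474, -0.1858, 0.3031]
tcp_rot: [[0.111, 0.994, -0.001], [0.994, -0.111, 0.0], [0.0, -0.001, -1.0]]
wrist_force: [0.9, -1.0, -5.2]
grip_width: 0.07
gripper_force: 78.5
```

Run:
```python
from h import *
go([0.578,0.0935,0.305],tool(-2.5))
```

```text
delta_cm [26.98, -10.01, -0.18] rot [-0.08, -0.0, -3.9]
```

Request:
step_arm --rows '[{"delta_pos": [0,-3,-0.1],"rot": [0,0,0],"hand": 0},{"delta_pos": [3,-7,-0.2],"rot": [0,0,-1],"hand": 0},{"delta_pos": [7,-10,-0.2],"rot": [0,0,-2],"hand": 0},{"delta_pos": [11,-10,-0.2],"rot": [0,0,-3],"hand": 0},{"delta_pos": [15,-10,-0.2],"rot": [0,0,-4],"hand": 0},{"delta_pos": [18,-10,-0.2],"rot": [0,0,-4],"hand": 0},{"delta_pos": [20,-10,-0.2],"rot": [0,0,-4],"hand": 0},{"delta_pos": [20,-10,-0.2],"rot": [0,0,-4],"hand": 0}]'

```text
time_s: 15.22
position: [0.5701, 0.0262, 0.3047]
tcp_rot: [[0.038, 0.999, -0.002], [0.999, -0.038, 0.001], [0.001, -0.002, -1.0]]
wrist_force: [-0.4, -1.7, -5.1]
grip_width: 0.072
gripper_force: 78.6
```

Run:
```python
from h import *
go([0.578,0.0935,0.305],tool(-2.5))
```

```text
delta_cm [6.76, 0.53, -0.03] rot [-0.12, -0.05, 0.31]
```

Request:
step_arm --rows '[{"delta_pos": [2,0.5,0],"rot": [0,0,0],"hand": 0},{"delta_pos": [4,0.5,0],"rot": [0,0,0],"hand": 0},{"delta_pos": [5.5,0.5,0],"rot": [0,0,0],"hand": 0},{"delta_pos": [6.4,0.5,0],"rot": [0,0,0],"hand": 0},{"delta_pos": [6.7,0.5,0],"rot": [0,0,0],"hand": 0},{"delta_pos": [6.7,0.5,0],"rot": [0,0,0],"hand": 0},{"delta_pos": [6.7,0.5,0],"rot": [0,0,0],"hand": 0},{"delta_pos": [6.7,0.5,0],"rot": [0,0,0],"hand": 0}]'

```text
time_s: 16.23
position: [0.5787, 0.0903, 0.3059]
tcp_rot: [[0.043, 0.999, 0.0], [0.999, -0.043, -0.0], [-0.0, 0.0, -1.0]]
wrist_force: [1.1, -0.4, -5.0]
grip_width: 0.065
gripper_force: 78.5
```

Request:
step_arm --rows '[{"delta_pos": [0,0,0],"rot": [0,0,0],"hand": 0},{"delta_pos": [0,0,0],"rot": [0,0,0],"hand": 0},{"delta_pos": [0,0,0],"rot": [0,0,0],"hand": 0},{"delta_pos": [0,0,0],"rot": [0,0,0],"hand": 0}]'

```text
time_s: 16.73
position: [0.5786, 0.0909, 0.3059]
tcp_rot: [[0.042, 0.999, 0.0], [0.999, -0.042, 0.0], [0.0, -0.0, -1.0]]
wrist_force: [0.1, 0.5, -4.6]
grip_width: 0.067
gripper_force: 78.5
```

Run:
```python
from h import *
o=manip.get_obs();print(o['time_s'],np.round(o['position'],4),np.round(o['qd'],2))
a=np.radians(-2.5); X=np.array([np.cos(a),np.sin(a)]); Y=np.array([-X[1],X[0]])
ims=[]
for n in ['wrist','side','scene']:
    im,d,P=cloud(n); ims.append(im); np.savez(f'{n}9.npz',im=im,P=P)
    hsv=cv2.cvtColor(im,cv2.COLOR_BGR2HSV).reshape(-1,3); P=P.reshape(-1,3)
    d=P[:,:2]-o['position'][:2]; q=np.c_[d@X,d@Y,P[:,2]]
    q=q[(hsv[:,1]<70)&(hsv[:,2]>50)&(abs(q[:,0])<.045)&(abs(q[:,1])<.055)&(q[:,2]>.13)&(q[:,2]<.272)]
    if not len(q): continue
    print(n,len(q),'z',np.percentile(q[:,2],[1,50,99]).round(4))
    for lo in np.arange(.15,.27,.02):
        s=q[(q[:,2]>lo)&(q[:,2]<lo+.02)]
        if len(s)>5: print(round(lo,3),len(s),'x',np.percentile(s[:,0],[3,50,97]).round(4),'y',np.percentile(s[:,1],[3,50,97]).round(4))
    if n=='side':
        b=q[q[:,2]<.255]; b=b[abs(b[:,0]-np.median(b[:,0]))<.008]; A=np.c_[b[:,1:],np.ones(len(b))]; print('plane',np.linalg.lstsq(A,b[:,0],rcond=None)[0].round(3))
cv2.imwrite('pics/f9.png',np.hstack([cv2.resize(ims[1][90:290,60:260],(400,400)),cv2.resize(ims[0],(400,300)) if 0 else cv2.resize(ims[0][0:384,64:448],(400,400))]))
```

```text
16.725 [0.5786 0.0909 0.3059] [-0.01  0.04  0.05  0.06  0.06  0.03  0.03]
wrist 2333 z [0.1665 0.2631 0.265 ]
0.15 27 x [-0.012   0.0002  0.0125] y [0.0375 0.0377 0.0379]
0.17 86 x [-0.0126  0.0002  0.0127] y [0.0375 0.0377 0.0379]
0.19 93 x [-0.0125  0.0002  0.0125] y [0.0374 0.0376 0.0378]
0.21 136 x [-0.0125  0.0001  0.0127] y [0.0374 0.0376 0.0378]
0.23 185 x [-0.0126  0.0008  0.0154] y [0.     0.0375 0.0378]
0.25 1806 x [-0.0135  0.0004  0.0133] y [-0.006   0.0214  0.0376]
side 828 z [0.1602 0.2281 0.2652]
0.15 66 x [-0.015  -0.0129  0.0045] y [-0.0368  0.0073  0.0385]
0.17 123 x [-0.0153 -0.0127  0.0085] y [-0.0368  0.008   0.0387]
0.19 115 x [-0.0156 -0.0133  0.0032] y [-0.0391  0.0015  0.0388]
0.21 126 x [-0.0159 -0.0132  0.0067] y [-0.0369  0.0087  0.0384]
0.23 132 x [-0.0155 -0.0133  0.007 ] y [-0.0373  0.0065  0.0385]
0.25 266 x [-0.0153 -0.0056  0.0136] y [-0.0369  0.0003  0.0381]
plane [ 0.01  -0.008 -0.011]
scene 282 z [0.1625 0.2532 0.2682]
0.15 30 x [0.012  0.0154 0.0174] y [-0.0381 -0.0016  0.038 ]
0.17 23 x [0.0072 0.0148 0.0214] y [-0.0391 -0.031   0.0374]
0.19 25 x [0.0112 0.0135 0.0173] y [-0.0401 -0.0322  0.0386]
0.21 27 x [0.0093 0.0136 0.0176] y [-0.041  -0.0306  0.0379]
0.23 24 x [0.0088 0.0146 0.0178] y [-0.0383 -0.0312  0.0363]
0.25 153 x [-0.0111  0.0114  0.0176] y [-0.0391 -0.0004  0.0372]
```

View pics/f9.png

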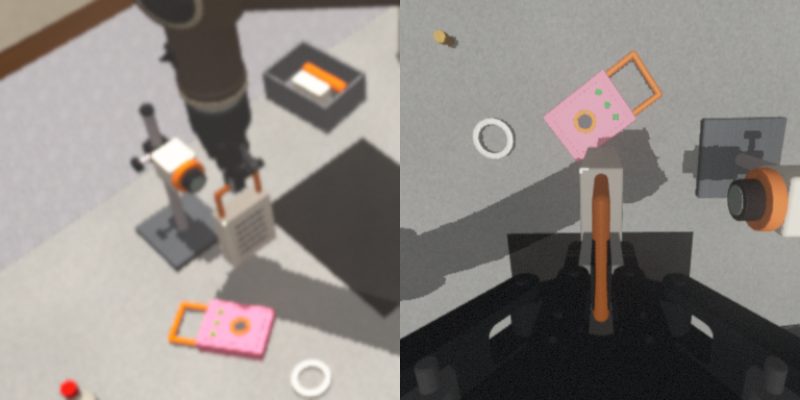

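The module hangs upright between arm and camera with its panel toward the lens. Its measured centre is at z ≈ 0.211 and y ≈ 0.090, against targets of 0.2095 and 0.0915. I'll make a small trim and then hold.

Request:
step_arm --rows '[{"delta_pos": [0.1,0,0.05],"rot": [0,0,0],"hand": 0},{"delta_pos": [0.2,0,0.1],"rot": [0,0,0],"hand": 0},{"delta_pos": [0.2,0,0.1],"rot": [0,0,0],"hand": 0},{"delta_pos": [0.2,0,0.1],"rot": [0,0,0],"hand": 0},{"delta_pos": [0.2,0,0.1],"rot": [0,0,0],"hand": 0},{"delta_pos": [0.2,0,0.1],"rot": [0,0,0],"hand": 0},{"delta_pos": [0.2,0,0.1],"rot": [0,0,0],"hand": 0},{"delta_pos": [0.2,0,0.1],"rot": [0,0,0],"hand": 0}]'

```text
time_s: 17.88
position: [0.5787, 0.0928, 0.3049]
tcp_rot: [[0.042, 0.999, -0.0], [0.999, -0.042, -0.0], [-0.0, -0.0, -1.0]]
wrist_force: [1.3, -0.5, -4.9]
grip_width: 0.064
gripper_force: 78.5
```

Run:
```python
from h import *
# independent lens check from the present wrist cloud, then still?
im,d,P=cloud('wrist'); hsv=cv2.cvtColor(im,cv2.COLOR_BGR2HSV); v,u=np.mgrid[:384,:512]
o=manip.get_obs(); print(o['time_s'],np.round(o['position'],4),np.abs(o['qd']).max().round(2),o['gripper_force'])
m=(u>375)&(u<405)&(v>165)&(v<225)&(hsv[...,1]<110)&(P[...,2]>.17)&(P[...,0]>.68)&(P[...,0]<.699); q=P[m]
print('lens front',m.sum(),np.percentile(q,[3,50,97],axis=0).round(4).tolist())
r=(u>375)&(v>150)&(v<240)&(hsv[...,0]<20)&(hsv[...,1]>150)&(P[...,2]>.15)&(P[...,0]<.725); q=P[r]; print('ring',r.sum(),np.percentile(q,[2,98],axis=0).round(4).tolist())
```

```text
17.925 [0.5787 0.0928 0.3049] 0.1 78.52630019187927
lens front 866 [[0.6914, 0.071, 0.1978], [0.6925, 0.0874, 0.2172], [0.6983, 0.1018, 0.227]]
ring 971 [[0.7083, 0.0654, 0.2003], [0.7189, 0.1105, 0.2366]]
```

The second lens fit agrees: x ≈ 0.692, y ≈ 0.087, z ≈ 0.209. The arm is still, so I'm handing in.

```bash
python3 -c "
from rig import manip
print(manip.job_done())"
```

```text
the job is handed in; nothing more can be done
None
```

The job is handed in at about 18 s of the 56 s allowed: the module stood by itself on the mat, and the arm now holds it still and upright with its panel facing the lens at about 99 mm (measured), roughly centred; the judge's verdict was not shown.

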